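Rebuild the disc-spring stack of a feed mill's slip clutch

TASK

The feed mill's slip clutch is being rebuilt: add the three full-size conical spring washers from the rack to the one already on the arbor, turned by turns so that all four alternate - the first one's rim against the pressure plate, then centre to centre, rim to rim, centre to centre. Push the whole stack home so that it sits square and closed up against the plate, with no gaps. Do not drop a washer, leave the flat washer and the small one in the rack, and disturb nothing else on the table.

Things in the scene. Friction and masses are not known exactly. Their poses are not given: they have to be found in the camera images.
- mill: Feed mill, fixed, green. Origin on the table under plate_face; y points into the mill. Behind the plate: 42 mm boss 30 mm long, 90 mm pulley 24 mm thick, then from 90 mm back the housing, 222 mm high, and from 100 mm back the hopper, 332 mm high. Motor pulley, 52 mm, 88 mm high, at x 145 mm, behind the plate's face.
- plate_face (a point): Centre of the face of the clutch's pressure plate (steel disc of 60 mm diameter, 8 mm thick), on the arbor's axis, 150 mm above the table. z up, y into the mill: the arbor runs level from here along -y. Fixed.
- arbor_tip (a point): Centre of the arbor's free end, 102 mm from plate_face along -y, same axes. The arbor is a steel shaft 22 mm thick, its last 10 mm tapering to 14 mm. Washers slide freely on it and hang 2.5 mm low.
- rack: Wooden block, fixed: 44 mm wide (x), 178 long (y), 45 high; origin under its centre. Five slots, 9 mm wide and deep, cross its top every 32 mm along y, one over the origin. Washers stand on edge in them, axis along the rack's y, leaning up to 10 degrees, overhanging the block on both sides. Order varies. Right of it (y under -0.49 m, x 0.48 to 0.90) stands a fixed open bin, 210 mm high.
- washer0_mid (a point): Centre of a plain steel conical spring washer, on its axis, half-way through its height: 60 mm outside, bore 27, height 10, wall 5 along the axis, 85 g. Its y is the cone's axis, level, from the wide rim face to the raised centre face (each 5 mm from here); z up. Already hangs on the arbor, rim face towards the plate, 8 to 23 mm short of it.
- washer1_mid (a point): Centre of a plain steel conical spring washer, on its axis, half-way through its height: 60 mm outside, bore 27, height 10, wall 5 along the axis, 85 g. Its y is the cone's axis, level, from the wide rim face to the raised centre face (each 5 mm from here); z up. On edge in the rack; which way it faces must be read.
- washer2_mid (a point): Centre of a plain steel conical spring washer, on its axis, half-way through its height: 60 mm outside, bore 27, height 10, wall 5 along the axis, 85 g. Its y is the cone's axis, level, from the wide rim face to the raised centre face (each 5 mm from here); z up. On edge in the rack; which way it faces must be read.
- washer3_mid (a point): Centre of a plain steel conical spring washer, on its axis, half-way through its height: 60 mm outside, bore 27, height 10, wall 5 along the axis, 85 g. Its y is the cone's axis, level, from the wide rim face to the raised centre face (each 5 mm from here); z up. On edge in the rack; which way it faces must be read.
- small_washer_mid (a point): Centre of a smaller conical washer, 44 mm outside, bore 20 mm, 8 mm high, on edge in the rack. Not for this job.
- flat_washer_mid (a point): Centre of a flat washer, 60 mm outside, bore 27 mm, 7 mm thick, on edge in the rack. Not for this job.
- nut: Bystander: a hexagon nut, 36 mm across, 14 mm high, lying on the table; origin at its underside.
- jar: Bystander: an amber glass jar with a white cap, 66 mm across, 105 mm tall, standing; origin at its underside.
- brush: Bystander: a brush about 190 mm long, lying; origin at its underside.
- scissors: Bystander: scissors with blue loops, about 150 mm long, lying; origin at its underside.
There are look-alikes about, which are no part of the job. Leave any yellow look-alike of the part that bears washer2_mid alone.

How it is judged:
At the end, for the whole second after the job is handed in: From the plate out: washer0 rim to plate, its centre 5 mm off the plate (3 mm tolerance); then the others in any order at 15 (centre inwards, 3 mm), 25 (rim inwards, 3.5 mm), 35 (centre inwards, 3.5 mm). Off axis under 5 mm sideways, 6 down, 4 up; square to 0.12 rad; at rest (y of plate_face in the frame of washer0_mid between -0.008 and -0.002 m and x of washer0_mid in the frame of plate_face between -0.005 and 0.005 m and z of washer0_mid in the frame of plate_face between -0.006 and 0.004 m and angle between the y axis of washer0_mid and the y axis of plate_face, either way round below 0.12 rad and y of washer0_mid in the frame of plate_face below 0 m and ((y of plate_face in the frame of washer1_mid between 0.012 and 0.018 m and x of washer1_mid in the frame of plate_face between -0.005 and 0.005 m and z of washer1_mid in the frame of plate_face between -0.006 and 0.004 m and angle between the y axis of washer1_mid and the y axis of plate_face, either way round below 0.12 rad and y of washer1_mid in the frame of plate_face below 0 m) or (y of plate_face in the frame of washer2_mid between 0.012 and 0.018 m and x of washer2_mid in the frame of plate_face between -0.005 and 0.005 m and z of washer2_mid in the frame of plate_face between -0.006 and 0.004 m and angle between the y axis of washer2_mid and the y axis of plate_face, either way round below 0.12 rad and y of washer2_mid in the frame of plate_face below 0 m) or (y of plate_face in the frame of washer3_mid between 0.012 and 0.018 m and x of washer3_mid in the frame of plate_face between -0.005 and 0.005 m and z of washer3_mid in the frame of plate_face between -0.006 and 0.004 m and angle between the y axis of washer3_mid and the y axis of plate_face, either way round below 0.12 rad and y of washer3_mid in the frame of plate_face below 0 m)) and ((y of plate_face in the frame of washer1_mid between -0.0285 and -0.0215 m and x of washer1_mid in the frame of plate_face between -0.005 and 0.005 m and z of washer1_mid in the frame of plate_face between -0.006 and 0.004 m and angle between the y axis of washer1_mid and the y axis of plate_face, either way round below 0.12 rad and y of washer1_mid in the frame of plate_face below 0 m) or (y of plate_face in the frame of washer2_mid between -0.0285 and -0.0215 m and x of washer2_mid in the frame of plate_face between -0.005 and 0.005 m and z of washer2_mid in the frame of plate_face between -0.006 and 0.004 m and angle between the y axis of washer2_mid and the y axis of plate_face, either way round below 0.12 rad and y of washer2_mid in the frame of plate_face below 0 m) or (y of plate_face in the frame of washer3_mid between -0.0285 and -0.0215 m and x of washer3_mid in the frame of plate_face between -0.005 and 0.005 m and z of washer3_mid in the frame of plate_face between -0.006 and 0.004 m and angle between the y axis of washer3_mid and the y axis of plate_face, either way round below 0.12 rad and y of washer3_mid in the frame of plate_face below 0 m)) and ((y of plate_face in the frame of washer1_mid between 0.0315 and 0.0385 m and x of washer1_mid in the frame of plate_face between -0.005 and 0.005 m and z of washer1_mid in the frame of plate_face between -0.006 and 0.004 m and angle between the y axis of washer1_mid and the y axis of plate_face, either way round below 0.12 rad and y of washer1_mid in the frame of plate_face below 0 m) or (y of plate_face in the frame of washer2_mid between 0.0315 and 0.0385 m and x of washer2_mid in the frame of plate_face between -0.005 and 0.005 m and z of washer2_mid in the frame of plate_face between -0.006 and 0.004 m and angle between the y axis of washer2_mid and the y axis of plate_face, either way round below 0.12 rad and y of washer2_mid in the frame of plate_face below 0 m) or (y of plate_face in the frame of washer3_mid between 0.0315 and 0.0385 m and x of washer3_mid in the frame of plate_face between -0.005 and 0.005 m and z of washer3_mid in the frame of plate_face between -0.006 and 0.004 m and angle between the y axis of washer3_mid and the y axis of plate_face, either way round below 0.12 rad and y of washer3_mid in the frame of plate_face below 0 m)) and linear speed of each of washer0, washer1, washer2, washer3 below 0.02 m/s); the robot touches nothing.
It fails at once if a full-size conical washer is dropped (its centre under 45 mm above the table) (height (world z) of any of washer0_mid, washer1_mid, washer2_mid, washer3_mid below 0.045 m).
It fails at once if the small or the flat washer is moved more than 10 mm (distance of any of small_washer_mid, flat_washer_mid from where it was at the start of the episode above 0.01 m).
It fails at once if another thing on the table is moved more than 15 mm (distance of any of nut, jar, brush, scissors from where it was at the start of the episode above 0.015 m).
It also fails if it takes over 67 s, if anything falls off the work surface, if the arm or the gripper's body presses on something with over 40 N, if the wrist force passes 120 N, or if a joint passes its speed limit or range.

ROBOT

A 6-joint arm with a two-finger parallel gripper is mounted at the origin on the work surface. World frame = base frame: x ahead of the robot, y to its left, z up, the work surface at z = 0. Lengths are in m, angles in rad, forces in N, time in s.
With the tool pointing down it reaches from about 0.3 to 0.775 m from the base axis. Payload 14.6 kg.
Tool frame: the origin (TCP) lies midway between the tips of the shut fingers; the grasp point (between the pads) lies 19 mm behind it (ctrl.pinch_z is the distance from the TCP to the grasp point, in m); z points along the fingers, y is the line along which they close (so a half turn about z gives the same grasp; the last joint's range is limited). The gripper opens to 94 mm and grips with 3 to 60 N. Pads are 16 mm wide; open, the fingers measure 119 mm over their backs; the gripper's body (75 mm by 177 mm) begins 78 mm behind the grasp point.
Start: joints at [-1.248, 0.3, 1.521, -0, 1.321, -0.067], TCP at [0.209, -0.509, 0.205] pointing down, gripper open.
Joint ranges: [-3.03, 3.03], [-0.79, 2.21], [0.23, 2.52], [-1.04, 4.18], [0, 3.07], [-2.55, 2.55]. Speed limits (rad/s): [2.22, 2.22, 2.57, 3.14, 3.14, 3.14].

INTERFACE

Orientations are given as [roll, pitch, yaw] about the fixed x, y, z axes, in that order (R = Rz(yaw) Ry(pitch) Rx(roll)).
In Python, from station import ctrl gives the robot as it stands.
- The arm moves only by the tool jog_arm, never from a script. Its argument "motion" is a list of rows, each a list of 7 numbers: the shift along the tool's x, y, z in m, then the turn, a rotation vector about the tool's x, y, z in rad, then the opening, from -1 (shut) to 1 (fully open). In form: [[tx, ty, tz, rx, ry, rz, gripper], ...]. A call has 1 to 5 rows; each row shifts and turns the commanded pose from where the row before left it, along the tool's axes as they then stand; what a row does not reach is not made up. A row lasts 1/10 s, in which the tool goes at most 50 mm and 8.59 degrees, less where a joint would pass 70% of its speed; a pose out of reach is approached as far as the arm can. A call is refused whole if a number of a shift passes 0.05 or a number of a turn 0.15, either way. A call with a gripper value outside its range is refused whole. The fingers move at their own pace and stop on an object; "squeeze" is the grip in N (left out, the last holds). Time passes only in rows, so rows that do not move let the fingers close. It gives the time, the measured TCP pose, the force, the opening and the grip force at its end, in the units of the state.
- ctrl.get_obs(): the state, without advancing time (a new reading comes with each control period).
- ctrl.camera(name): name is "side" or "top"; returns the picture (420x560x3 uint8, red, green, blue); there is no depth.
- ctrl.camera_model(name): a dict with "intrinsics" (3x3 intrinsics, pixels), "rvec" (rotation vector, rad) and "tvec" (3), from world to camera coordinates, as OpenCV has them. Camera axes: x right, y down, z forward; pixel columns grow to the right and rows downward; lengths in m; the calibration is good to about 2 mm. A picture is of the moment at which its call begins. camera_model takes no time and is no camera call.
- ctrl.hand_in(): hands the job in; it is judged then, once.
The state is a dict: "time_s": time; "qpos": joint angles; "joint_vel": joint speeds; "tau": joint torques, N m; "ee_pos": TCP position; "eef_rot": TCP orientation; "force": force on the tool from outside, world axes, zero at the start; "moment": the same for the moment, N m; "grip_width": finger opening in m; "grip_force": force on a finger pad.
Only numpy, scipy, OpenCV 4.12 (cv2) and the standard library are available. Lean on these libraries where they do the work, as an engineer would, in place of code of your own. Each camera call takes 0.05 s, during which the arm holds its last target. There are 200 camera calls.

## Working session

There is one attempt and no reset: what is moved stays moved. The work goes in short steps, Python scripts to look and compute and a tool call to move; the robot and the scene stay as the last step left them, time stands still between calls to the robot, and variables do not carry over. Pictures are saved under pics/ and viewed, at most 10 in all, crops included, and the job is handed in when it is done.

Besides the shell and the picture viewer there is one more tool, called as a command line: name --pt "numbers of a row" for each row, then --argument value for the rest. jog_arm: Moves the arm, as the interface text tells. Its arguments: {"type":"object","properties":{"motion":{"type":"array"},"squeeze":{"type":"number"}},"required":["motion"]}

```bash
ls; mkdir -p pics
python3 - <<'E'
from station import ctrl
import cv2,numpy as np
for n in("side","top"):
    im=ctrl.camera(n); cv2.imwrite(f"pics/{n}0.png",cv2.resize(im[:,:,::-1],(800,600),interpolation=cv2.INTER_CUBIC))
    cv2.imwrite(f"pics/raw_{n}0.png",im[:,:,::-1])
    m=ctrl.camera_model(n);print(n,m)
    R=cv2.Rodrigues(np.array(m['rvec'],float))[0];print(-R.T@np.array(m['tvec']).ravel(), R[2])
print(ctrl.get_obs(),ctrl.pinch_z)
E
```

```text
pics
side {'intrinsics': array([[513.002454  ,   0.        , 278.33855266],
       [  0.        , 513.002454  , 209.92275201],
       [  0.        ,   0.        ,   1.        ]]), 'rvec': array([ 2.26136213, -0.45260361,  0.20183131]), 'tvec': array([-0.53388769,  0.18666189,  1.06622124])}
[ 0.23502291 -0.82644616  0.84761868] [ 0.28666842  0.68996694 -0.66465543]
top {'intrinsics': array([[469.19380129,   0.        , 281.19238477],
       [  0.        , 469.19380129, 208.54956362],
       [  0.        ,   0.        ,   1.        ]]), 'rvec': array([ 2.20506962, -2.16522632,  0.07880872]), 'tvec': array([-0.07320064,  0.54715421,  1.04353143])}
[ 0.47239731 -0.0633185   1.08005808] [ 7.14858879e-02  9.95469868e-05 -9.97441606e-01]
{'time_s': 0.1, 'qpos': array([-1.24761948e+00,  3.00434585e-01,  1.52150854e+00,  1.07015221e-05,
        1.32069076e+00, -6.65760414e-02]), 'joint_vel': array([-0.00132466, -0.00017508, -0.0006063 ,  0.00050785, -0.00018979,
        0.00017393]), 'tau': array([ 2.58793072e-03, -5.32640934e+01, -3.53280258e+01,  7.10396119e-02,
        2.35141284e-02, -7.20576213e-05]), 'ee_pos': array([ 0.20891698, -0.50852868,  0.20493704]), 'eef_rot': array([-3.14055442e+00, -7.96124068e-05,  3.89750191e-01]), 'force': array([0.12708919, 0.53336844, 0.41286605]), 'moment': array([ 0.00401329, -0.01138431, -0.04291267]), 'grip_force': 0.0, 'grip_width': 0.09420756734941307} 0.0188
```

View pics/side0.png

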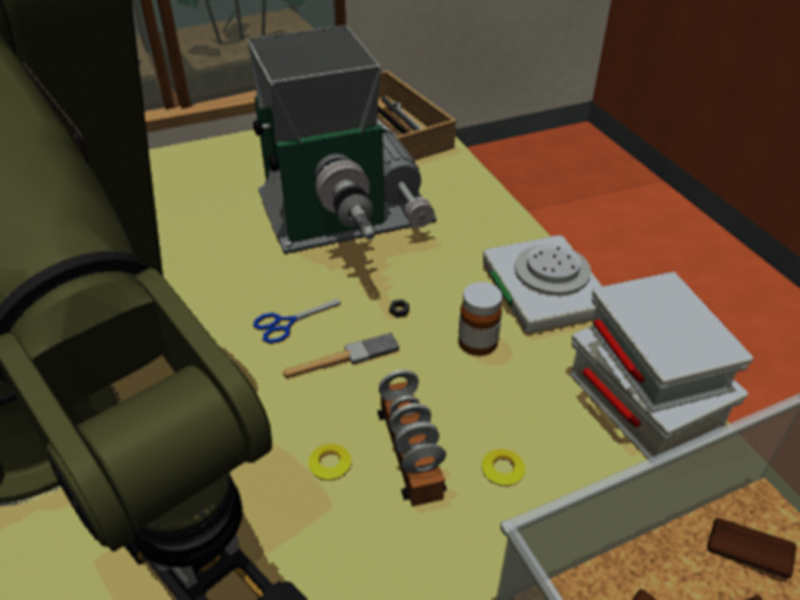

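View pics/top0.png

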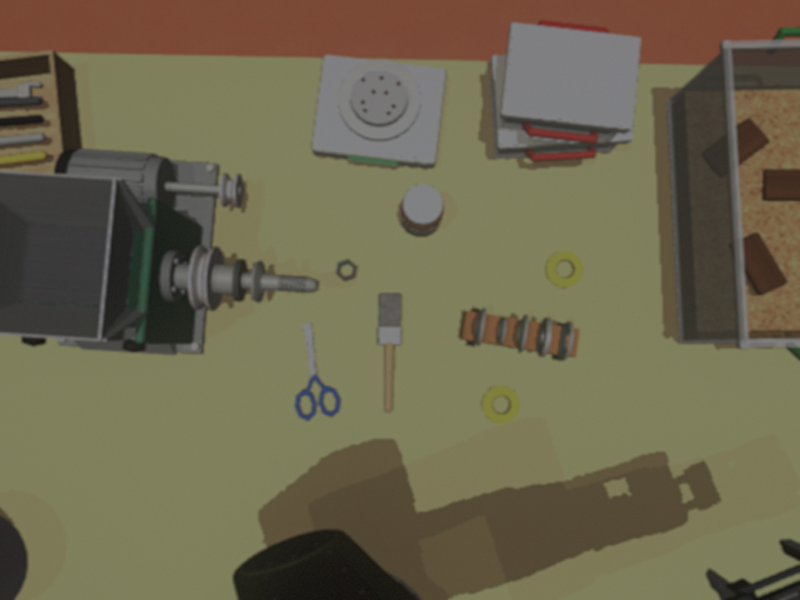

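Run:
```python
import cv2,numpy as np
t=cv2.imread("pics/raw_top0.png");s=cv2.imread("pics/raw_side0.png")
def c(im,x,y,w,h,W,H):
    o=cv2.resize(im[y:y+h,x:x+w],(W,H),interpolation=cv2.INTER_CUBIC)
    k=W/w
    for i in range(0,w,10):
        cv2.line(o,(int((i)*k),0),(int(i*k),5 if i%50 else 12),(0,255,255),1)
    for j in range(0,h,10): cv2.line(o,(0,int(j*k)),(5 if j%50 else 12,int(j*k)),(0,255,255),1)
    return o
a=c(t,315,205,100,55,440,242) ;b=c(t,105,165,130,60,440,203)
d=c(s,255,250,65,107,360,593)
o=np.zeros((600,800,3),np.uint8)
o[:242,:440]=a;o[245:448,:440]=b;o[:593,440:]=d
cv2.imwrite("pics/mos0.png",cv2.convertScaleAbs(o,alpha=1.5))
```

```text
(no output)
```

View pics/mos0.png

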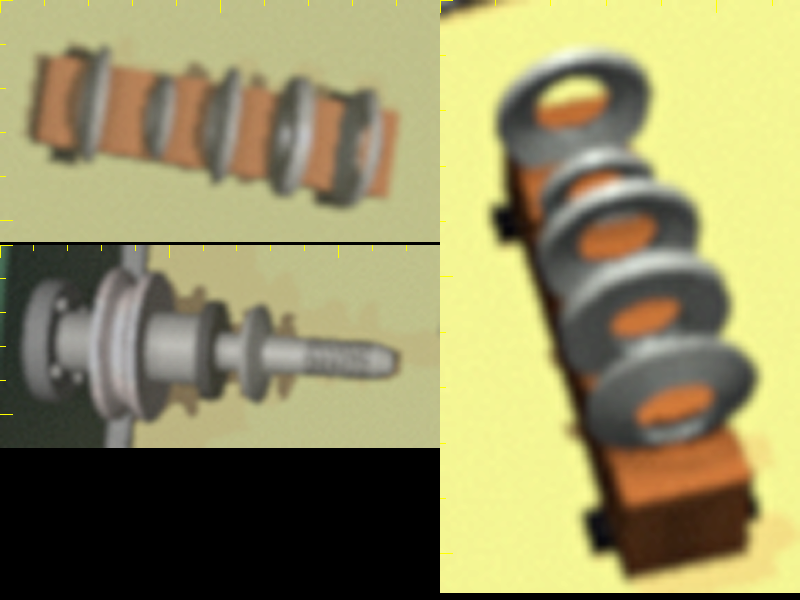

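```bash
cat > h.py <<'E'
import cv2,numpy as np
from scipy.optimize import least_squares,minimize
from station import ctrl
M={n:ctrl.camera_model(n) for n in("side","top")}
def proj(n,P):
    m=M[n];return cv2.projectPoints(np.asarray(P,float).reshape(-1,1,3),m['rvec'],m['tvec'],m['intrinsics'],None)[0].reshape(-1,2)
def frame(p,z=0):
    c,s=np.cos(p[2]),np.sin(p[2]);return np.array([[c,-s,0],[s,c,0],[0,0,1]]),np.array([p[0],p[1],z])
def unproj(n,uv,z):
    m=M[n];R=cv2.Rodrigues(m['rvec'])[0];C=-R.T@m['tvec'].ravel()
    d=R.T@np.linalg.inv(m['intrinsics'])@np.array([*uv,1.]);return C+d*(z-C[2])/d[2]
E
python3 - <<'E'
from h import *
top=[(324.5,218),(323,236.8),(405.5,230),(403.2,249.8)]
Lt=[(.022,.089,.045),(-.022,.089,.045),(.022,-.089,.045),(-.022,-.089,.045)]
sd=[(286.2,341.2),(310.6,333.4),(288.8,354.2),(310,348.9)]
Ls=[(-.022,-.089,.045),(.022,-.089,.045),(-.022,-.089,0.),(.022,-.089,0.)]
def f(p):
    R,t=frame(p); return np.r_[(proj("top",np.array(Lt)@R.T+t)-top).ravel(),(proj("side",np.array(Ls)@R.T+t)-sd).ravel()]
r=least_squares(f,[.45,-.3,0],loss='soft_l1');print("rack",r.x,np.round(f(r.x),1))
# mill: tip & plate & washer0
tt=unproj("top",(222.3,199),.15);pl=unproj("top",(105+225/3.385,165+(350-245)/3.385),.15);w0=unproj("top",(105+256/3.385,165+(352-245)/3.385),.15)
ts=unproj("side",(372*.7,232*.7),.15)
print(tt,pl,w0,ts,np.linalg.norm(tt-pl))
E
```

```text
rack [ 0.49383823 -0.24653426 -0.13735025] [ 1.  -0.2 -0.5  0.7 -0.2  0.3 -0.6  0.3  2.  -0.9  0.6  1.7 -0.9 -0.2
  0.2 -0. ]
[0.55596071 0.05429323 0.15      ] [0.56006482 0.1556045  0.15      ] [0.55921769 0.13734287 0.15      ] [0.56088946 0.06428134 0.15      ] 0.10139436731405302
```

```bash
cat >> h.py <<'E'
S=4
def revolve(prof,N=48):
    # closed profile (r,y) -> quads (N*k,4,3), normals
    a=np.linspace(0,2*np.pi,N+1);Q=[];Nn=[]
    for (r0,y0),(r1,y1) in zip(prof,prof[1:]+prof[:1]):
        if r0==0 and r1==0: continue
        n2=np.array([y1-y0,r0-r1]);n2=n2/np.linalg.norm(n2)
        for i in range(N):
            f=lambda r,y,t:(r*np.cos(t),y,r*np.sin(t));m=(a[i]+a[i+1])/2
            Q.append([f(r0,y0,a[i]),f(r1,y1,a[i]),f(r1,y1,a[i+1]),f(r0,y0,a[i+1])]);Nn.append((n2[0]*np.cos(m),n2[1],n2[0]*np.sin(m)))
    return np.array(Q),np.array(Nn)
CONE=[(.030,-.005),(.030,0.),(.0135,.005),(.0135,0.)]
FLAT=[(.030,-.0035),(.030,.0035),(.0135,.0035),(.0135,-.0035)]
SMALL=[(.022,-.004),(.022,0.),(.010,.004),(.010,0.)]
def render(n,objs,box):
    """objs: list of (quads,normals) world; box x,y,w,h -> (mask, normal image, id)"""
    x,y,w,h=box;m=M[n];R=cv2.Rodrigues(m['rvec'])[0];C=-R.T@m['tvec'].ravel()
    Q=np.concatenate([o[0] for o in objs]);Nn=np.concatenate([o[1] for o in objs])
    c=Q.mean(1);vis=((c-C)*Nn).sum(1)<0
    Q,Nn,c=Q[vis],Nn[vis],c[vis]
    o=np.argsort(-np.linalg.norm(c-C,axis=1))
    uv=((proj(n,Q.reshape(-1,3))-[x,y]+.5)*S).reshape(-1,4,2)
    im=np.zeros((h*S,w*S,4),np.float32)
    for i in o: cv2.fillConvexPoly(im,np.round(uv[i]*16-8).astype(np.int32),(1.,*map(float,Nn[i])),shift=4)
    return cv2.resize(im,(w,h),interpolation=cv2.INTER_AREA)
def pose(obj,R,t): return obj[0]@R.T+t,obj[1]@R.T
def sh(Nr): x,y,z=Nr.T;return np.stack([np.ones_like(x),x,y,z,x*y,y*z,x*z,y*y,z*z],1)
E
cat > fit.py <<'E'
from h import *
from scipy.spatial.transform import Rotation as Ro
ims={n:cv2.imread(f"pics/raw_{n}0.png") for n in("side","top")}
boxes={"side":(262,252,58,85),"top":(318,208,92,48)}
rack=(.4938,-.2465,-.137)
obs={}
for n,(x,y,w,h) in boxes.items():
    c=ims[n][y:y+h,x:x+w].astype(np.float32);c=cv2.GaussianBlur(c,(0,0),.5)
    sat=(c.max(2)-c.min(2))/(c.max(2)+1);obs[n]=(np.clip((.32-sat)/.16,0,1),c.mean(2)/255)
Rr,tr=frame(rack)
prim={'+':revolve(CONE),'-':revolve(CONE),'f':revolve(FLAT),'s':revolve(SMALL),'t':revolve(SMALL)}
def build(k,p,slot):
    # p: dx, dy, dz, lean (mm, mm, mm, deg)
    r=.022 if k in'st' else .030
    R=Ro.from_euler('x',p[3],degrees=True).as_matrix()
    if k in'-t': R=R@np.diag([-1,-1,1.])
    loc=np.array([p[0]*1e-3,.064-.032*slot+p[1]*1e-3,.036+r+p[2]*1e-3])
    return pose(prim[k],Rr@R,Rr@loc+tr)
def cost(ks,P,full=False):
    e=[];
    for n in boxes:
        m=render(n,[build(k,p,i) for i,(k,p) in enumerate(zip(ks,P))],boxes[n])
        mk,g=obs[n];e.append(1.*((m[...,0]-mk)**2).sum())
        s=m[...,0]>.95;F=sh(m[s][:,1:]);b=np.linalg.lstsq(F,g[s],rcond=None)[0];res=g[s]-F@b
        e.append(30*np.clip(res**2,0,.02).sum())
    return e if full else sum(e)
E
cat > run.py <<'E'
from fit import *
import sys
from multiprocessing import Pool
def job(ks):
    P=np.zeros((5,4));off=np.zeros(2)
    def unpack(v): return v.reshape(5,4)
    v=np.zeros(20);best=cost(ks,unpack(v));step=np.tile([1.,1.5,.7,5.],5)
    for it in range(5):           # coordinate pattern search
        for i in range(20):
            for s in(step[i],-step[i]):
                while True:
                    w=v.copy();w[i]+=s
                    if i%4==3 and abs(w[i])>12: break
                    if i%4!=3 and abs(w[i])>6:break
                    c=cost(ks,unpack(w))
                    if c<best-1e-6: best,v=c,w
                    else: break
        step*=.6
    return best,ks,v,cost(ks,unpack(v),True)
if __name__=="__main__":
    H=[]
    for fpos in(0,2,3,4):
        for a in'+-':
            for b in'+-':
                for c in'+-':
                    l=[a,b,c];l.insert({0:0,2:1,3:2,4:3}[fpos],'f');H.append(l[0]+'s'+''.join(l[1:]))
    with Pool() as p: R=sorted(p.map(job,H,chunksize=1),key=lambda r:r[0])
    for r in R[:8]: print(round(r[0],2),r[1],np.round(r[3],1))
    print(np.round(R[0][2].reshape(5,4),1))
    import pickle;pickle.dump(R,open('R.pkl','wb'))
E
nproc; time timeout 560 python3 run.py
```

```text
4
688.26 +s+f- [294.  143.  227.7  23.6]
739.58 +sf+- [301.2 169.7 238.6  30.1]
739.65 +sf-- [320.6 162.7 228.   28.4]
748.19 +s-f- [319.8 171.5 235.1  21.8]
768.15 -s+f- [324.1 181.4 239.3  23.4]
768.81 +s+f+ [336.1 142.2 262.6  28. ]
776.78 fs+-- [316.3 205.5 230.7  24.3]
794.08 fs++- [302.7 206.9 256.3  28.2]
[[ 0.2  1.9 -0.8 -3. ]
 [-0.2  0.2 -0.2  1.1]
 [ 0.1  1.5 -2.  -5. ]
 [-0.4 -1.8 -1.1 -2.6]
 [-1.  -3.6  1.2  1.8]]
real	0m47.124s
user	3m5.633s
sys	0m0.137s
```

Run:
```python
from fit import *
import pickle
R=pickle.load(open('R.pkl','rb'))
k=R[0][1];P=R[0][2].reshape(5,4)
o=np.zeros((600,800,3),np.uint8)
x0=0
for n,z in(("side",6),("top",4)):
    x,y,w,h=boxes[n];m=render(n,[build(a,p,i) for i,(a,p) in enumerate(zip(k,P))],boxes[n])
    im=cv2.convertScaleAbs(cv2.resize(ims[n][y:y+h,x:x+w],None,fx=z,fy=z,interpolation=cv2.INTER_CUBIC),alpha=1.6)
    big=cv2.resize(m[...,0],None,fx=z,fy=z,interpolation=cv2.INTER_LINEAR)
    cs,_=cv2.findContours((big>.5).astype(np.uint8),cv2.RETR_LIST,cv2.CHAIN_APPROX_NONE)
    im2=im.copy();cv2.drawContours(im2,cs,-1,(255,0,255),1)
    mk=cv2.resize((obs[n][0]*255).astype(np.uint8),(w*z,h*z));mk=cv2.cvtColor(mk,cv2.COLOR_GRAY2BGR)
    if n=="side":
        o[:h*z,:w*z]=im2
    else:
        o[:h*z,420:420+w*z]=im2;o[200:200+h*z,420:420+w*z]=mk;o[400:400+h*z,420:420+w*z]=im
cv2.imwrite("pics/fit0.png",o)
```

```text
(no output)
```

View pics/fit0.png

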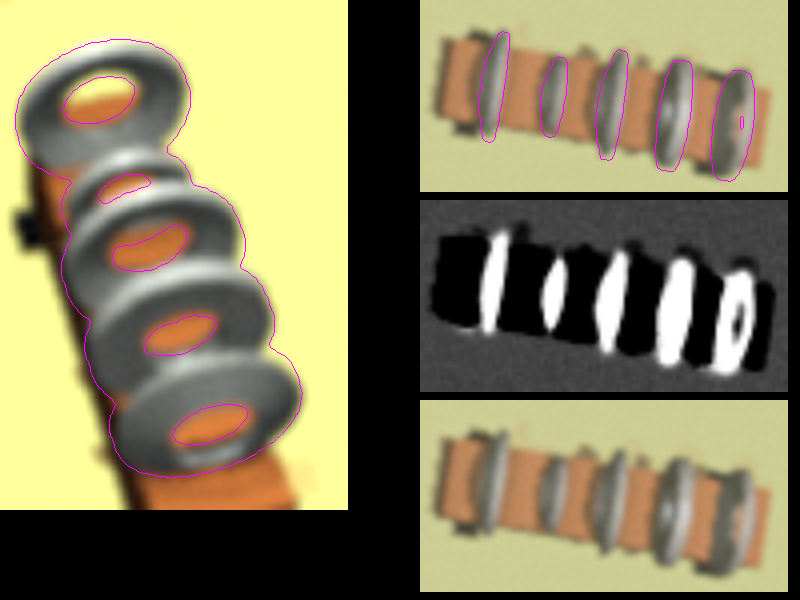

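```bash
sed -i 's/obs\[n\]=(np.clip((.32-sat)\/.16,0,1)/obs[n]=(np.clip(((.32-sat)\/.16 if n=="side" else (.24-sat)\/.1),0,1)/' fit.py
python3 - <<'E'
s=open('fit.py').read()
s=s.replace("def cost(ks,P,full=False):","def cost(ks,P,full=False,sh2=(0,0)):").replace("        mk,g=obs[n]","        if n=='top': m=cv2.warpAffine(m,np.float32([[1,0,sh2[0]],[0,1,sh2[1]]]),m.shape[1::-1])\n        mk,g=obs[n]")
open('fit.py','w').write(s)
r=open('run.py').read()
r=r.replace("np.zeros(20)","np.zeros(22)").replace("[1.,1.5,.7,5.],5)","[1.,1.5,.7,5.],5);step=np.r_[step,.7,.7]").replace("range(20)","range(22)").replace("if i%4==3 and","if i<20 and i%4==3 and").replace("unpack(v): return v.reshape(5,4)","unpack(v): return v[:20].reshape(5,4)")
r=r.replace("cost(ks,unpack(v))","cost(ks,unpack(v),sh2=v[20:])").replace("cost(ks,unpack(w))","cost(ks,unpack(w),sh2=w[20:])").replace("cost(ks,unpack(v),True)","cost(ks,unpack(v),True,v[20:])").replace("range(5):","range(6):")
r=r.replace("R[0][2].reshape(5,4)","R[0][2][:20].reshape(5,4)").replace("    import pickle","    print(R[0][2][20:])\n    import pickle")
open('run.py','w').write(r)
E
timeout 570 python3 run.py
```

```text
584.78 +s+f- [299.1 158.  119.3   8.4]
625.03 +sf+- [317.2 170.4 122.4  15. ]
628.14 +sf-- [319.4 156.8 132.7  19.3]
629.04 +s-f- [327.6 164.5 129.4   7.6]
651.93 +s+f+ [368.5 152.8 117.5  13.1]
657.71 -s+f- [326.6 183.1 139.1   8.9]
661.36 fs++- [307.2 212.  126.8  15.4]
671.92 fs+-- [330.2 205.4 122.   14.3]
[[ 0.1  1.5 -0.8 -5. ]
 [-0.   0.4 -0.1  0. ]
 [ 0.1  1.8 -2.3 -5.4]
 [-0.6 -1.8 -1.1 -4.4]
 [-1.2 -3.7  1.2  1.1]]
[ 0.35952 -1.3888 ]
```

Run:
```python
from fit import *
import pickle
R={r[1]:r for r in pickle.load(open('R.pkl','rb'))}
o=np.zeros((600,800,3),np.uint8);z=4
def put(n,g,px,py):
    g=cv2.resize(np.clip(g*400,0,255).astype(np.uint8),None,fx=z,fy=z,interpolation=cv2.INTER_CUBIC);g=cv2.cvtColor(g,cv2.COLOR_GRAY2BGR)[:600-py,:800-px]
    o[py:py+g.shape[0],px:px+g.shape[1]]=g
def crop(n,a): # slots 2..4
    return a[28:78,12:58] if n=="side" else a[8:,38:92]
for j,k in enumerate([None,'+s+f-','+sf+-','+s-f-']):
    for n in boxes:
        mk,g=obs[n]
        if k is None: a=g
        else:
            v=R[k][2];P=v[:20].reshape(5,4)
            m=render(n,[build(q,p,i) for i,(q,p) in enumerate(zip(k,P))],boxes[n])
            if n=='top': m=cv2.warpAffine(m,np.float32([[1,0,v[20]],[0,1,v[21]]]),m.shape[1::-1])
            s=m[...,0]>.95;b=np.linalg.lstsq(sh(m[s][:,1:]),g[s],rcond=None)[0]
            bg=.45;a=m[...,0]*(sh(m[...,1:].reshape(-1,3)/1).reshape(*g.shape,9)@b)+(1-m[...,0])*bg
        put(n,crop(n,a),j*200 if n=="side" else (j%2)*400, 0 if n=="side" else 210+190*(j//2))
cv2.imwrite("pics/cmp.png",o)
```

```text
(no output)
```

View pics/cmp.png

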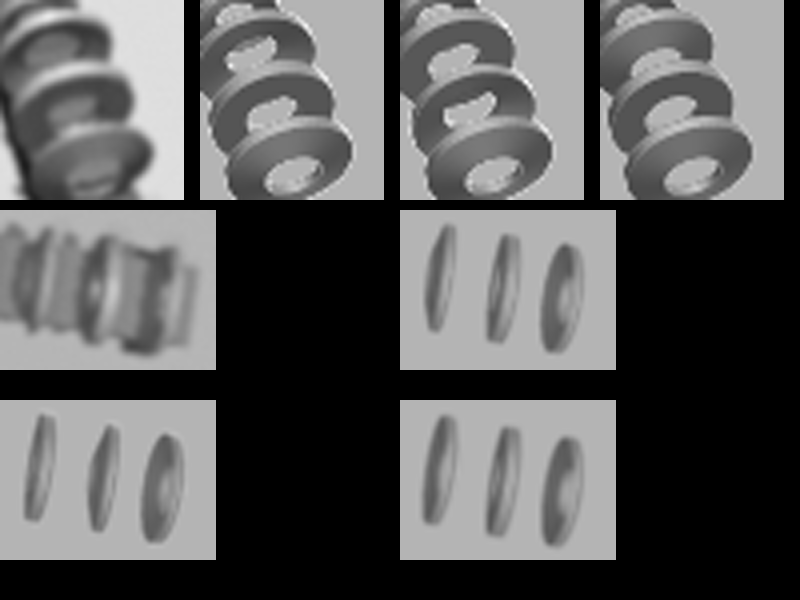

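```bash
cat > mill.py <<'E'
from h import *
ARB=[(0.,-.102),(.007,-.102),(.011,-.092),(.011,0.),(.030,0.),(.030,.008),(.021,.008),(.021,.038),(.045,.038),(.045,.062),(0.,.062)]
arb=revolve(ARB);W=revolve([(r,-y) for r,y in CONE][::-1])
B={"top":(153,178,74,44),"side":(222,100,46,68)}
def fitmill(ims,views,p0,z=.15):
    O={}
    for n in views:
        x,y,w,h=B[n];c=ims[n][y:y+h,x:x+w].astype(np.float32);sat=(c.max(2)-c.min(2))/(c.max(2)+1)
        O[n]=np.clip((.24-sat)/.1 if n=="top" else (.3-sat)/.15,0,1)
    def f(p,out=False):
        R,t=frame(p,z);e=[]
        for n in views:
            # axis-only part: sections of arbor, plate
            m=render(n,[pose(arb,R,t),pose(W,R,t+R@np.array([0,-p[3],-.0025]))],B[n])[...,0]
            if out: e.append((m,O[n]))
            else:e.append(((m-O[n])**2).sum())
        return e if out else sum(e)
    v=np.array(p0,float);b=f(v);st=np.array([.004,.004,.03,.004])
    for it in range(9):
        for i in range(4):
            for s in(st[i],-st[i]):
                while True:
                    w=v.copy();w[i]+=s;c=f(w)
                    if c<b-1e-6:b,v=c,w
                    else:break
        st*=.6
    return v,b,f(v,True)
if __name__=="__main__":
    ims={n:cv2.imread(f"pics/raw_{n}0.png") for n in B}
    for vs in(["top"],["side"],["top","side"]):
        v,b,e=fitmill(ims,vs,(.559,.156,-.04,.018));print(vs,np.round(v,4),round(b,1))
    rows=[cv2.resize(np.hstack(q),None,fx=4,fy=4) for q in e];h=sum(r.shape[0] for r in rows);w=max(r.shape[1] for r in rows)
    o=np.zeros((h,w),np.float32);y=0
    for r in rows:o[y:y+r.shape[0],:r.shape[1]]=r;y+=r.shape[0]
    cv2.imwrite("pics/mill.png",o*255)
E
python3 mill.py
```

```text
['top'] [ 0.5605  0.1616 -0.0483  0.025 ] 87.8
['side'] [ 0.5588  0.1652 -0.0429  0.0322] 332.3
['top', 'side'] [ 0.5598  0.162  -0.0385  0.0256] 439.0[ WARN:0@0.990] global loadsave.cpp:1063 imwrite_ Unsupported depth image for selected encoder is fallbacked to CV_8U.
```

View pics/mill.png

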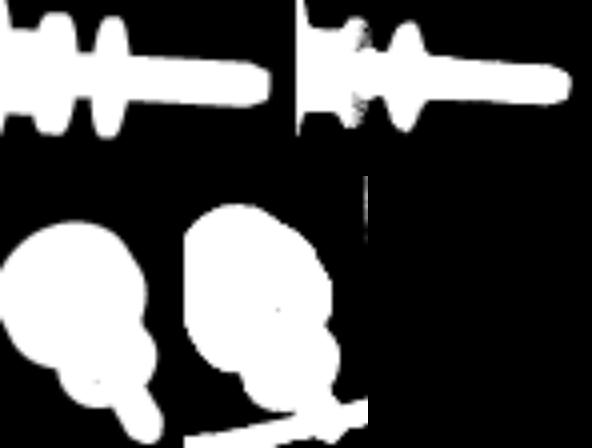

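jog_arm --pt "0 0 0 0 0 -0.149 1" --pt "0 0 0 0 0 -0.149 1" --pt "0 0 0 0 0 -0.149 1" --pt "0 0 0 0 0 -0.149 1" --squeeze 40

```text
time_s: 0.5
ee_pos: [0.209, -0.5086, 0.2051]
eef_rot: [-3.141, -0.0, 0.992]
force: [-0.9, -0.0, -0.2]
grip_width: 0.0939
grip_force: 0.0
```

jog_arm --pt "0 0 0 0 0 -0.149 1" --pt "0 0 0 0 0 -0.149 1" --pt "0 0 0 0 0 -0.149 1" --pt "0 0 0 0 0 0 1"

```text
time_s: 0.9
ee_pos: [0.2089, -0.5086, 0.2051]
eef_rot: [-3.141, -0.001, 1.435]
force: [-0.6, -0.5, -0.2]
grip_width: 0.0943
grip_force: 0.0
```

jog_arm --pt "0.03 0.02 0 0 0 0 1" --pt "0.03 0.02 0 0 0 0 1" --pt "0.03 0.02 0 0 0 0 1" --pt "0.03 0.02 0 0 0 0 1" --pt "0.03 0.02 0 0 0 0 1"

```text
time_s: 1.4
ee_pos: [0.3294, -0.3727, 0.2054]
eef_rot: [-3.141, -0.0, 1.427]
force: [-0.1, -0.1, 0.2]
grip_width: 0.0939
grip_force: 0.0
```

jog_arm --pt "0.03 0.02 0 0 0 0 1" --pt "0.03 0.02 0 0 0 0 1" --pt "0.03 0.02 0 0 0 0 1" --pt "0.03 0.02 0 0 0 0 1" --pt "0.03 0.02 0 0 0 0 1"

```text
time_s: 1.9
ee_pos: [0.4491, -0.2378, 0.2054]
eef_rot: [-3.141, -0.0, 1.428]
force: [0.8, -1.1, 0.1]
grip_width: 0.0936
grip_force: 0.0
```

jog_arm --pt "0.03 0.02 0 0 0 0 1" --pt "0.03 0.02 0 0 0 0 1" --pt "0 0.005 0.03 0 0 0 1" --pt "0 0 0.03 0 0 0 1" --pt "0 0 0 0 0 0 1"

```text
time_s: 2.4
ee_pos: [0.4996, -0.1849, 0.1419]
eef_rot: [-3.135, -0.002, 1.429]
force: [-0.4, -0.4, 0.2]
grip_width: 0.094
grip_force: 0.0
```

Run:
```python
from h import *
o=ctrl.get_obs();print(o['ee_pos'],o['eef_rot'],o['qpos'])
A=[]
for n in("side","top"):
    im=ctrl.camera(n)[:,:,::-1];cv2.imwrite(f"pics/raw_{n}1.png",im);u=proj(n,[.5028,-.182,.066])[0].astype(int);print(n,u)
    c=im[max(u[1]-50,0):u[1]+50,u[0]-65:u[0]+65];A.append(cv2.resize(c,(650,500)) if n=="side" else c)
c=np.hstack([cv2.resize(A[0],(400,308)),cv2.resize(A[1],(400,308))]);cv2.imwrite("pics/g1.png",cv2.convertScaleAbs(c,alpha=1.5))
```

```text
[ 0.49962866 -0.18486778  0.14189864] [-3.13527273e+00 -1.83329366e-03  1.42904521e+00] [-4.23148593e-01  3.26857317e-01  1.64010011e+00  6.62758405e-06
  1.18121567e+00 -2.81405811e-01]
side [278 269]
top [335 229]
```

View pics/g1.png

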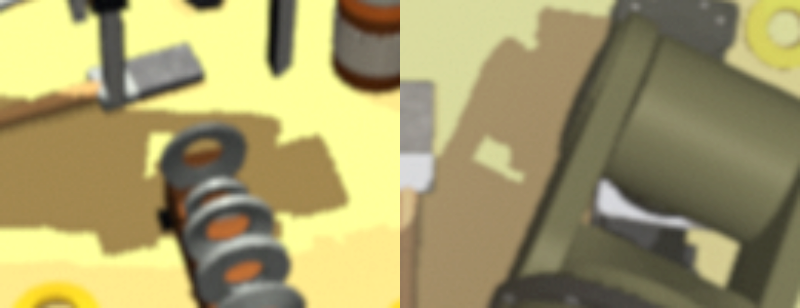

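Run:
```python
from h import *
print(proj("side",[[.4996,-.1849,.1419]]))
Y=1.429;x=np.array([np.cos(Y),np.sin(Y),0]);y=np.array([np.sin(Y),-np.cos(Y),0]);c=np.array([.4996,-.1849,.142])
# inner corners / lower tips: finger 12.5 thick, 16 wide
for s in(-1,1): print(proj("side",[c+s*y*(.047+d)-x*.008 for d in(0,.0125)]).round(1).tolist())
```

```text
[[277.43621062 244.2266096 ]]
[[254.5, 251.6], [248.0, 252.8]]
[[302.0, 242.7], [308.2, 241.5]]
```

jog_arm --pt "0.005 0.005 0.03 0 0 0 1" --pt "0 0 0.03 0 0 0 1" --pt "0 0 0.025 0 0 0 1" --pt "0 0 0.01 0 0 0 1" --pt "0 0 0 0 0 0 0.4"

```text
time_s: 3.0
ee_pos: [0.5069, -0.1819, 0.0509]
eef_rot: [-3.141, -0.0, 1.431]
force: [-0.2, -0.1, 1.0]
grip_width: 0.0891
grip_force: 0.0
```

jog_arm --pt "0 0 0 0 0 0 0.2" --pt "0 0 0 0 0 0 0" --pt "0 0 0 0 0 0 0" --pt "0 0 0 0 0 0 0" --pt "0 0 0 0 0 0 0"

```text
time_s: 3.5
ee_pos: [0.5072, -0.1818, 0.0511]
eef_rot: [3.14, 0.0, 1.433]
force: [0.5, -1.7, 4.7]
grip_width: 0.0576
grip_force: 40.0
```

jog_arm --pt "0 0 0 0 0 0 0.5" --pt "0 0 0.004 0 0 0 0.5" --pt "0 0 0 0 0 0 0" --pt "0 0 0 0 0 0 0" --pt "0 0 0 0 0 0 0"

```text
time_s: 4.0
ee_pos: [0.5067, -0.1815, 0.0462]
eef_rot: [-3.141, -0.0, 1.433]
force: [0.9, -0.6, -0.1]
grip_width: 0.0578
grip_force: 40.0
```

jog_arm --pt "0 0 -0.01 0 0 0 0" --pt "0 0 -0.02 0 0 0 0" --pt "0 0 -0.025 0 0 0 0" --pt "0 0 -0.025 0 0 0 0" --pt "0 0 -0.005 0 0 -0.092 0"

```text
time_s: 4.5
ee_pos: [0.5079, -0.182, 0.1351]
eef_rot: [3.137, 0.002, 1.525]
force: [-0.2, 0.7, -0.9]
grip_width: 0.0581
grip_force: 40.0
```

jog_arm --pt "0.02 0.005 0 0 0 0 0" --pt "0.03 0.005 0 0 0 0 0" --pt "0.03 0.005 0 0 0 0 0" --pt "0.03 0.005 0 0 0 0 0" --pt "0.03 0.005 0 0 0 0 0"

```text
time_s: 5.0
ee_pos: [0.5384, -0.0417, 0.1323]
eef_rot: [3.141, 0.0, 1.525]
force: [1.0, -0.4, -1.4]
grip_width: 0.0579
grip_force: 40.0
```

jog_arm --pt "0.03 0.005 0 0 0 0 0" --pt "0.02 0.005 0 0 0 0 0" --pt "0.02 0.003 0 0 0 0 0" --pt "0 0 0 0 0 0 0" --pt "0 0 0 0 0 0 0"

```text
time_s: 5.5
ee_pos: [0.5544, 0.0263, 0.1319]
eef_rot: [3.141, 0.0, 1.526]
force: [0.2, -0.3, -1.2]
grip_width: 0.058
grip_force: 40.0
```

Run:
```python
from h import *
o=ctrl.get_obs();print(o['ee_pos'],o['eef_rot'],o['force'],o['grip_width'])
A=[]
for n in("side","top"):
    im=ctrl.camera(n)[:,:,::-1];cv2.imwrite(f"pics/raw_{n}2.png",im);u=proj(n,o['ee_pos']+[0,0.02,.0188])[0].astype(int);print(n,u)
    A.append(cv2.resize(im[u[1]-50:u[1]+50,u[0]-50:u[0]+50],(400,400),interpolation=cv2.INTER_CUBIC))
cv2.imwrite("pics/g2.png",cv2.convertScaleAbs(np.hstack(A),alpha=1.5))
```

```text
[0.55437874 0.02630169 0.13187676] [3.14132719e+00 1.06754738e-04 1.52550124e+00] [ 0.18921443 -0.31291645 -1.15504124] 0.05799463271174428
side [260 167]
top [226 199]
```

View pics/g2.png

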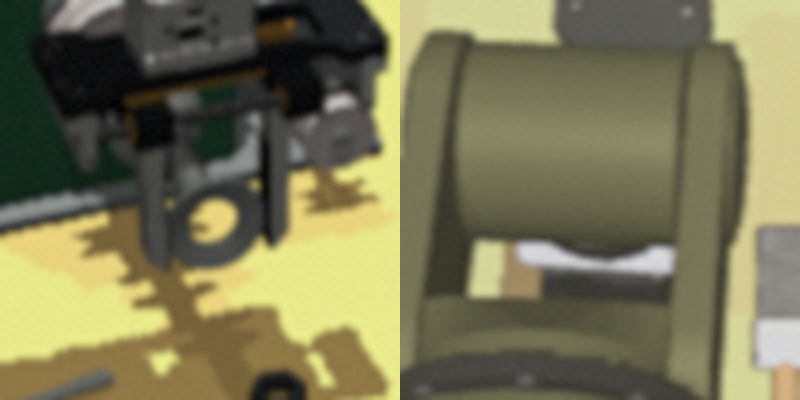

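Run:
```python
from h import *
im=cv2.imread("pics/raw_side2.png");x,y,w,h=243,152,36,36
c=im[y:y+h,x:x+w].astype(int)
hole=((c[...,2]-c[...,0]>60)).astype(np.uint8)
n,l,st,ce=cv2.connectedComponentsWithStats(hole,connectivity=4)
i=l[172-y,263-x];print("hole",st[i],ce[i]+[x,y])
for d in(-.005,0,.005): print(d,proj("side",[.5544,.0263+d,.1507]))
p=proj("side",[[.5544,.0633,.15],[.556,.0633,.15],[.556,.060,.15],[.556,.056,.15]]);print(p)
s0=cv2.imread("pics/raw_side0.png")[150:172,248:275];sat=(s0.max(2).astype(int)-s0.min(2));print(sat)
```

```text
hole [16 16  9  9 55] [263.56363636 171.50909091]
-0.005 [[264.63823066 173.44479448]]
0 [[263.81687389 172.17875344]]
0.005 [[263.00045971 170.92033091]]
[[257.89798164 163.29050593]
 [258.55384489 163.12898798]
 [259.07284528 163.92714798]
 [259.70465753 164.89879901]]
[[ 4  5  4  3  3  2  2  2  1  2  3  5 12 14 15 16 16 15 17 14  7  2  2  2
   3  2  3]
 [ 2  2  2  3  2  2  1  1  0  1  5  8 13 15 16 17 16 17 17 15  7  2  2  2
   3  3  3]
 [ 3  2  3  4  2  3  2  1  1  2  6 12 17 17 17 15 16 15 16 13  8  2  2  2
   3  4  4]
 [ 2  3  2  2  2  3  2  3  1  2  6 13 16 18 16 17 17 17 16 14  9  4  3  4
   3  3  4]
 [ 1  2  2  2  2  2  2  3  1  2  4 11 15 17 15 16 16 16 16 14  7  4  2  3
   3  3  4]
 [ 2  1  2  1  1  2  3  2  1  1  4  6 13 15 15 16 14 14 13 10  6  3  3  3
   4  3  3]
 [ 0  0  1  1  1  2  2  2  2  2  2  3  7 12 13 11  9  7  7  6  5  4  4  4
   3  3  3]
 [ 2  1  1  1  0  1  2  2  3  3  3  2  3  7  5  4  5  5  4  4  4  4  3  4
   3  3  5]
 [ 5  5  2  1  2  2  3  3  3  5  5  4  3  4  4  4  4  4  4  4  3  3  4  3
   4  3  3]
 [10  6  3  1  2  2  4  5  5  6  7  6  4  3  2  4  3  
[... 364 characters left out ...]
  67 71 73]
 [ 2  3  3  4  3  1  2  3  3  2  3  2  2 10 33 52 57 60 64 71 72 74 73 73
  73 75 76]
 [ 2  2  1  2  4 11 17 11  4  2  1  2  5 27 53 69 73 73 72 76 76 75 75 76
  75 75 74]
 [11 21 26 28 33 41 48 42 26 14  6  9 22 45 65 75 75 76 76 75 74 74 75 75
  75 76 75]
 [36 51 59 59 60 65 69 64 54 38 27 30 44 61 72 75 74 76 75 75 75 76 75 75
  75 74 75]
 [51 66 72 72 70 70 73 71 63 53 46 47 59 71 75 75 75 74 74 74 75 74 75 75
  75 75 75]
 [51 64 70 70 64 62 61 61 57 52 52 57 65 73 76 75 75 75 75 75 74 75 75 75
  75 75 75]
 [45 53 59 57 52 48 48 48 47 48 56 63 69 74 75 76 75 75 74 75 75 76 74 75
  75 75 74]
 [44 45 47 46 44 43 43 43 43 50 61 69 72 74 75 75 74 75 75 75 74 76 74 74
  75 74 75]]
```

jog_arm --pt "0.01 0 0 0 0 0 0" --pt "0.01 0 0 0 0 0 0" --pt "0.01 0 0 0 0 0 0" --pt "0.005 0 0 0 0 0 0"

```text
time_s: 6.0
ee_pos: [0.556, 0.0626, 0.1315]
eef_rot: [-3.142, -0.0, 1.526]
force: [0.5, 0.7, -0.7]
grip_width: 0.058
grip_force: 40.0
```

jog_arm --pt "0.005 0 0 0 0 0 0" --pt "0.005 0 0 0 0 0 0" --pt "0.005 0 0 0 0 0 0" --pt "0.005 0 0 0 0 0 0"

```text
time_s: 6.4
ee_pos: [0.557, 0.0817, 0.1315]
eef_rot: [3.142, 0.0, 1.525]
force: [-0.1, -0.4, -0.9]
grip_width: 0.0579
grip_force: 40.0
```

jog_arm --pt "0.008 0 0 0 0 0 0" --pt "0.008 0 0 0 0 0 0" --pt "0.008 0 0 0 0 0 0" --pt "0.006 0 0 0 0 0 0"

```text
time_s: 6.8
ee_pos: [0.5584, 0.1122, 0.1314]
eef_rot: [-3.142, -0.0, 1.525]
force: [0.5, 0.3, -1.3]
grip_width: 0.0579
grip_force: 40.0
```

jog_arm --pt "0.005 0 0 0 0 0 0" --pt "0.005 0 0 0 0 0 0" --pt "0.005 0 0 0 0 0 0"

```text
time_s: 7.1
ee_pos: [0.5591, 0.1266, 0.1315]
eef_rot: [3.142, 0.0, 1.525]
force: [-1.1, -1.5, -1.0]
grip_width: 0.0581
grip_force: 40.0
```

jog_arm --pt "0.004 0 0 0 0 0 0" --pt "0.004 0 0 0 0 0 0" --pt "0.004 0 0 0 0 0 0"

```text
time_s: 7.4
ee_pos: [0.5596, 0.1386, 0.1314]
eef_rot: [-3.142, 0.0, 1.525]
force: [-0.8, -0.9, -0.6]
grip_width: 0.0578
grip_force: 40.0
```

jog_arm --pt "0.002 0 0 0 0 0 0" --pt "0.002 0 0 0 0 0 0"

```text
time_s: 7.6
ee_pos: [0.5598, 0.1424, 0.1314]
eef_rot: [-3.142, 0.0, 1.525]
force: [0.6, -0.8, -0.4]
grip_width: 0.058
grip_force: 40.0
```

jog_arm --pt "0.002 0 0 0 0 0 0" --pt "0 0 0 0 0 0 0"

```text
time_s: 7.8
ee_pos: [0.5599, 0.1434, 0.1313]
eef_rot: [-3.141, 0.002, 1.525]
force: [-0.1, -8.2, -1.8]
grip_width: 0.0578
grip_force: 40.0
```

jog_arm --pt "0.001 0 0 0 0 0 0" --pt "0 0 0 0 0 0 0"

```text
time_s: 8.0
ee_pos: [0.5599, 0.1436, 0.1312]
eef_rot: [-3.141, 0.003, 1.524]
force: [-0.2, -13.4, -1.6]
grip_width: 0.0578
grip_force: 40.0
```

jog_arm --pt "-0.0015 0 0 0 0 0 0" --pt "0 0 0 0 0 0 0.4" --pt "0 0 0 0 0 0 0.4" --pt "0 0 0 0 0 0 0.4"

```text
time_s: 8.4
ee_pos: [0.5599, 0.1441, 0.1316]
eef_rot: [3.141, -0.0, 1.525]
force: [-0.2, 1.2, 0.2]
grip_width: 0.0657
grip_force: 0.0
```

jog_arm --pt "-0.01 0 0 0 0 0 0.4" --pt "-0.025 0 0 0 0 0 0.4" --pt "-0.03 0 0 0 0 0 0.4" --pt "-0.03 0 0 0 0 0 0.4" --pt "-0.03 0 0 0 0 0 1"

```text
time_s: 8.9
ee_pos: [0.5538, 0.0174, 0.1315]
eef_rot: [3.141, 0.0, 1.525]
force: [1.1, 0.6, 0.6]
grip_width: 0.0706
grip_force: 0.0
```

jog_arm --pt "-0.034 -0.005 0 0 0 0 1" --pt "-0.034 -0.005 0 0 0 0 1" --pt "-0.034 -0.005 0 0 0 0 1" --pt "-0.034 -0.005 0 0 0 0 1" --pt "-0.034 -0.005 0 0 0 0 1"

```text
time_s: 9.4
ee_pos: [0.5206, -0.1515, 0.1316]
eef_rot: [3.141, 0.0, 1.525]
force: [0.2, 0.1, 0.2]
grip_width: 0.0938
grip_force: 0.0
```

jog_arm --pt "-0.034 -0.005 0 0 0 0 1" --pt "-0.034 -0.005 0 0 0 0 1" --pt "-0.034 -0.005 0 0 0 0 1" --pt "-0.034 -0.005 0 0 0 0.092 1" --pt "0 0 0 0 0 0 1"

```text
time_s: 9.9
ee_pos: [0.4938, -0.2882, 0.1314]
eef_rot: [3.141, 0.001, 1.426]
force: [0.1, 0.3, 0.3]
grip_width: 0.0944
grip_force: 0.0
```

Run:
```python
from h import *
o=ctrl.get_obs();print(o['ee_pos'],o['eef_rot'],o['force'],o['grip_width'])
A=[]
for n,u in(("side",(283,320)),("side",(245,140)),("top",(175,198))):
    im=ctrl.camera(n)[:,:,::-1];cv2.imwrite(f"pics/raw_{n}3.png",im)
    A.append(cv2.resize(im[u[1]-35:u[1]+35,u[0]-35:u[0]+35],(266,266),interpolation=cv2.INTER_CUBIC))
cv2.imwrite("pics/g3.png",cv2.convertScaleAbs(np.hstack(A),alpha=1.5))
```

```text
[ 0.49376878 -0.28818843  0.13135923] [3.14142551e+00 5.44348155e-04 1.42645150e+00] [0.0810977  0.34345253 0.27816545] 0.09440672754429708
```

View pics/g3.png

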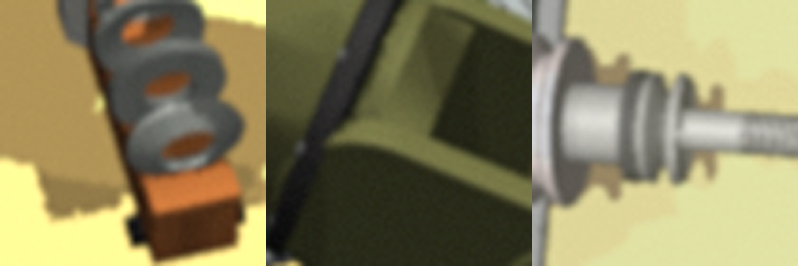

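jog_arm --pt "-0.0255 -0.003 0 0 0 0 1" --pt "0 0 0.03 0 0 0 1" --pt "0 0 0.03 0 0 0 1" --pt "0 0 0.02 0 0 0 0.5" --pt "0 0 0.005 0 0 0 0.4"

```text
time_s: 10.55
ee_pos: [0.488, -0.3079, 0.0444]
eef_rot: [-3.139, -0.002, 1.435]
force: [0.0, -0.3, 0.7]
grip_width: 0.0811
grip_force: 0.0
```

jog_arm --pt "0 0 0 0 0 0 0" --pt "0 0 0 0 0 0 0" --pt "0 0 0 0 0 0 0" --pt "0 0 0 0 0 0 0"

```text
time_s: 10.95
ee_pos: [0.4893, -0.3098, 0.0477]
eef_rot: [3.14, 0.001, 1.433]
force: [0.7, -0.2, 3.9]
grip_width: 0.0578
grip_force: 40.0
```

jog_arm --pt "0 0 -0.01 0 0 0 0" --pt "0 0 -0.02 0 0 0 0" --pt "0 0 -0.025 0 0 0 0" --pt "0 0 -0.025 0 0 0 0" --pt "0 0 -0.005 0 0 -0.092 0"

```text
time_s: 11.45
ee_pos: [0.4894, -0.3102, 0.1353]
eef_rot: [3.138, 0.003, 1.525]
force: [-0.2, 1.6, -1.1]
grip_width: 0.0579
grip_force: 40.0
```

jog_arm --pt "0.02 0.005 0 0 0 0 0" --pt "0.033 0.005 0 0 0 0 0" --pt "0.033 0.005 0 0 0 0 0" --pt "0.033 0.005 0 0 0 0 0" --pt "0.033 0.005 0 0 0 0 0"

```text
time_s: 11.95
ee_pos: [0.5206, -0.1576, 0.1323]
eef_rot: [3.141, 0.0, 1.525]
force: [-0.2, -0.8, 0.0]
grip_width: 0.058
grip_force: 40.0
```

jog_arm --pt "0.033 0.005 0 0 0 0 0" --pt "0.033 0.005 0 0 0 0 0" --pt "0.033 0.005 0 0 0 0 0" --pt "0.033 0.005 0 0 0 0 0" --pt "0.025 0.005 0 0 0 0 0"

```text
time_s: 12.45
ee_pos: [0.5528, -0.0013, 0.1323]
eef_rot: [3.141, -0.0, 1.526]
force: [0.2, -0.5, -0.4]
grip_width: 0.0579
grip_force: 40.0
```

jog_arm --pt "0 0 0 0 0 0 0" --pt "0 0 0 0 0 0 0"

```text
time_s: 12.65
ee_pos: [0.5527, -0.0031, 0.1319]
eef_rot: [3.141, 0.0, 1.526]
force: [0.1, 0.3, -0.9]
grip_width: 0.0581
grip_force: 40.0
```

jog_arm --pt "0.02 0 0 0 0 0 0" --pt "0.02 0 0 0 0 0 0" --pt "0.015 0 0 0 0 0 0" --pt "0.01 0 0 0 0 0 0" --pt "0.01 0 0 0 0 0 0"

```text
time_s: 13.15
ee_pos: [0.5563, 0.0719, 0.1316]
eef_rot: [3.142, 0.0, 1.524]
force: [-0.5, 0.0, -0.7]
grip_width: 0.0577
grip_force: 40.0
```

jog_arm --pt "0.008 0 0 0 0 0 0" --pt "0.008 0 0 0 0 0 0" --pt "0.008 0 0 0 0 0 0" --pt "0.008 0 0 0 0 0 0" --pt "0.008 0 0 0 0 0 0"

```text
time_s: 13.65
ee_pos: [0.5581, 0.1123, 0.1314]
eef_rot: [-3.142, 0.0, 1.525]
force: [0.2, 0.0, -0.8]
grip_width: 0.0581
grip_force: 40.0
```

jog_arm --pt "0.004 0 0 0 0 0 0" --pt "0.004 0 0 0 0 0 0"

```text
time_s: 13.85
ee_pos: [0.5584, 0.1201, 0.1314]
eef_rot: [-3.142, 0.0, 1.525]
force: [-0.3, 0.0, -0.6]
grip_width: 0.0577
grip_force: 40.0
```

jog_arm --pt "0.003 0 0 0 0 0 0" --pt "0.003 0 0 0 0 0 0"

```text
time_s: 14.05
ee_pos: [0.5587, 0.1258, 0.1314]
eef_rot: [-3.142, 0.0, 1.525]
force: [0.5, 0.6, -0.9]
grip_width: 0.0579
grip_force: 40.0
```

jog_arm --pt "0.002 0 0 0 0 0 0" --pt "0.001 0 0 0 0 0 0"

```text
time_s: 14.25
ee_pos: [0.5588, 0.1289, 0.1315]
eef_rot: [-3.142, -0.0, 1.525]
force: [-0.2, 1.4, -1.3]
grip_width: 0.0575
grip_force: 40.0
```

jog_arm --pt "0.002 0 0 0 0 0 0" --pt "0 0 0 0 0 0 0"

```text
time_s: 14.45
ee_pos: [0.5589, 0.1308, 0.1314]
eef_rot: [-3.142, -0.0, 1.525]
force: [-1.2, -0.9, -0.9]
grip_width: 0.0579
grip_force: 40.0
```

jog_arm --pt "0.002 0 0 0 0 0 0" --pt "0 0 0 0 0 0 0"

```text
time_s: 14.65
ee_pos: [0.559, 0.1329, 0.1315]
eef_rot: [3.142, -0.0, 1.525]
force: [-0.8, -0.7, -2.4]
grip_width: 0.0582
grip_force: 40.0
```

jog_arm --pt "0.0015 0 0 0 0 0 0" --pt "0 0 0 0 0 0 0"

```text
time_s: 14.85
ee_pos: [0.5591, 0.134, 0.1314]
eef_rot: [3.142, 0.001, 1.525]
force: [-0.2, -3.4, -0.5]
grip_width: 0.0579
grip_force: 40.4
```

jog_arm --pt "0.001 0 0 0 0 0 0" --pt "0 0 0 0 0 0 0"

```text
time_s: 15.05
ee_pos: [0.5592, 0.1345, 0.1314]
eef_rot: [-3.142, 0.001, 1.524]
force: [0.9, -6.2, -0.3]
grip_width: 0.0581
grip_force: 41.0
```

jog_arm --pt "0.0015 0 0 0 0 0 0" --pt "0 0 0 0 0 0 0"

```text
time_s: 15.25
ee_pos: [0.5592, 0.1351, 0.1314]
eef_rot: [-3.141, 0.003, 1.524]
force: [0.1, -12.9, -0.5]
grip_width: 0.0579
grip_force: 42.0
```

jog_arm --pt "-0.002 0 0 0 0 0 0" --pt "0 0 0 0 0 0 0.4" --pt "0 0 0 0 0 0 0.4" --pt "0 0 0 0 0 0 0.4"

```text
time_s: 15.65
ee_pos: [0.5591, 0.135, 0.1315]
eef_rot: [3.142, -0.0, 1.525]
force: [0.1, -0.3, 1.1]
grip_width: 0.0654
grip_force: 0.0
```

jog_arm --pt "-0.01 0 0 0 0 0 0.4" --pt "-0.025 0 0 0 0 0 0.4" --pt "-0.03 0 0 0 0 0 0.4" --pt "-0.03 0 0 0 0 0 0.4" --pt "-0.01 0 0 0 0 0 1"

```text
time_s: 16.15
ee_pos: [0.5541, 0.0273, 0.1315]
eef_rot: [3.142, 0.0, 1.523]
force: [-0.9, 1.0, 0.7]
grip_width: 0.0712
grip_force: 0.0
```

jog_arm --pt "-0.034 -0.0055 0 0 0 0 1" --pt "-0.034 -0.0055 0 0 0 0 1" --pt "-0.034 -0.0055 0 0 0 0 1" --pt "-0.034 -0.0055 0 0 0 0 1"

```text
time_s: 16.55
ee_pos: [0.5257, -0.1061, 0.1316]
eef_rot: [3.141, -0.0, 1.525]
force: [1.1, 0.2, -0.1]
grip_width: 0.0937
grip_force: 0.0
```

jog_arm --pt "-0.034 -0.0055 0 0 0 0 1" --pt "-0.034 -0.0055 0 0 0 0 1" --pt "-0.034 -0.0055 0 0 0 0 1" --pt "-0.02 -0.0055 0 0 0 0.092 1" --pt "0 0 0 0 0 0 1"

```text
time_s: 17.05
ee_pos: [0.4979, -0.2276, 0.1314]
eef_rot: [3.142, 0.0, 1.428]
force: [-0.3, -0.7, 0.5]
grip_width: 0.0941
grip_force: 0.0
```

Run:
```python
from h import *
o=ctrl.get_obs();print(o['ee_pos'],o['eef_rot'],o['force'],o['grip_width'])
A=[]
for n,u in(("side",(283,305)),("top",(175,198))):
    im=ctrl.camera(n)[:,:,::-1];cv2.imwrite(f"pics/raw_{n}4.png",im)
    A.append(cv2.resize(im[u[1]-35:u[1]+35,u[0]-35:u[0]+35],(400,400),interpolation=cv2.INTER_CUBIC))
cv2.imwrite("pics/g4.png",cv2.convertScaleAbs(np.hstack(A),alpha=1.5))
```

```text
[ 0.49785176 -0.22764216  0.13139154] [3.14155817e+00 7.83293613e-05 1.42811328e+00] [-0.34697738 -0.73791792  0.49414468] 0.09408200928277659
```

View pics/g4.png

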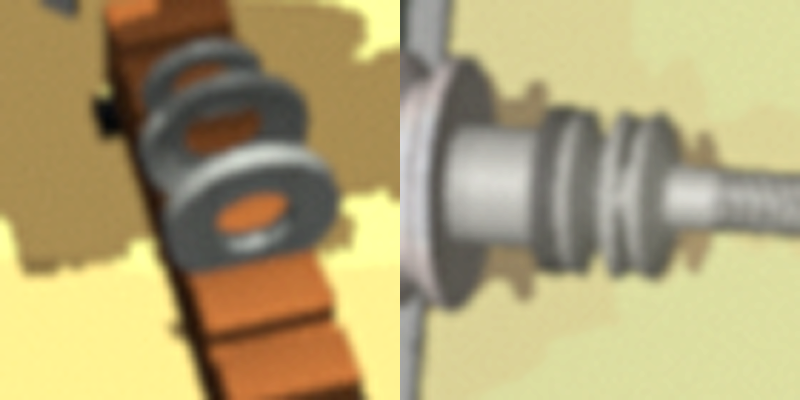

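jog_arm --pt "-0.017 0.002 0 0 0 0 1" --pt "0 0 0.03 0 0 0 1" --pt "0 0 0.03 0 0 0 1" --pt "0 0 0.02 0 0 0 0.5" --pt "0 0 0.005 0 0 0 0.4"

```text
time_s: 17.65
ee_pos: [0.4975, -0.2422, 0.0444]
eef_rot: [-3.138, -0.001, 1.435]
force: [-0.1, -0.4, -0.5]
grip_width: 0.0817
grip_force: 0.0
```

jog_arm --pt "0 0 0 0 0 0 0" --pt "0 0 0 0 0 0 0" --pt "0 0 0 0 0 0 0" --pt "0 0 0 0 0 0 0"

```text
time_s: 18.05
ee_pos: [0.4988, -0.2433, 0.0476]
eef_rot: [3.139, 0.001, 1.433]
force: [1.2, -0.5, 4.3]
grip_width: 0.0579
grip_force: 40.0
```

jog_arm --pt "0 0 -0.01 0 0 0 0" --pt "0 0 -0.02 0 0 0 0" --pt "0 0 -0.025 0 0 0 0" --pt "0 0 -0.025 0 0 0 0" --pt "0 0 -0.005 0 0 -0.092 0"

```text
time_s: 18.55
ee_pos: [0.499, -0.2435, 0.1352]
eef_rot: [3.138, 0.002, 1.525]
force: [-0.5, 0.6, -1.4]
grip_width: 0.0578
grip_force: 40.0
```

jog_arm --pt "0.02 0.0055 0 0 0 0 0" --pt "0.033 0.0055 0 0 0 0 0" --pt "0.033 0.0055 0 0 0 0 0" --pt "0.033 0.0055 0 0 0 0 0" --pt "0.033 0.0055 0 0 0 0 0"

```text
time_s: 19.05
ee_pos: [0.5326, -0.0911, 0.1323]
eef_rot: [3.141, 0.0, 1.525]
force: [0.8, 0.5, -0.7]
grip_width: 0.0576
grip_force: 40.0
```

jog_arm --pt "0.033 0.0055 0 0 0 0 0" --pt "0.033 0.005 0 0 0 0 0" --pt "0.024 0.005 0 0 0 0 0" --pt "0 0 0 0 0 0 0" --pt "0 0 0 0 0 0 0"

```text
time_s: 19.55
ee_pos: [0.5521, -0.0032, 0.1319]
eef_rot: [3.141, 0.0, 1.526]
force: [0.1, -0.5, -1.6]
grip_width: 0.0578
grip_force: 40.0
```

jog_arm --pt "0.02 0.001 0 0 0 0 0" --pt "0.02 0 0 0 0 0 0" --pt "0.015 0 0 0 0 0 0" --pt "0.01 0 0 0 0 0 0" --pt "0.01 0 0 0 0 0 0"

```text
time_s: 20.05
ee_pos: [0.5567, 0.0717, 0.1316]
eef_rot: [3.142, 0.0, 1.524]
force: [0.4, 0.1, -1.8]
grip_width: 0.0577
grip_force: 40.0
```

jog_arm --pt "0.008 0 0 0 0 0 0" --pt "0.008 0 0 0 0 0 0" --pt "0.008 0 0 0 0 0 0" --pt "0.006 0 0 0 0 0 0" --pt "0.005 0 0 0 0 0 0"

```text
time_s: 20.55
ee_pos: [0.5583, 0.1071, 0.1314]
eef_rot: [-3.142, -0.0, 1.525]
force: [-0.1, -0.2, -0.8]
grip_width: 0.0578
grip_force: 40.0
```

jog_arm --pt "0.003 0 0 0 0 0 0" --pt "0.003 0 0 0 0 0 0" --pt "0.003 0 0 0 0 0 0"

```text
time_s: 20.85
ee_pos: [0.5587, 0.1157, 0.1315]
eef_rot: [3.142, 0.0, 1.525]
force: [0.0, -0.8, -1.6]
grip_width: 0.0575
grip_force: 40.0
```

jog_arm --pt "0.002 0 0 0 0 0 0" --pt "0 0 0 0 0 0 0"

```text
time_s: 21.05
ee_pos: [0.5588, 0.1178, 0.1314]
eef_rot: [3.142, -0.0, 1.525]
force: [0.1, 0.7, -0.4]
grip_width: 0.0578
grip_force: 40.0
```

jog_arm --pt "0.002 0 0 0 0 0 0" --pt "0 0 0 0 0 0 0"

```text
time_s: 21.25
ee_pos: [0.5588, 0.1197, 0.1314]
eef_rot: [3.142, -0.0, 1.525]
force: [0.1, -0.3, -1.2]
grip_width: 0.0578
grip_force: 40.0
```

jog_arm --pt "0.002 0 0 0 0 0 0" --pt "0 0 0 0 0 0 0"

```text
time_s: 21.45
ee_pos: [0.5589, 0.1217, 0.1314]
eef_rot: [-3.142, -0.0, 1.525]
force: [0.5, 0.5, -1.2]
grip_width: 0.058
grip_force: 40.0
```

jog_arm --pt "0.0015 0 0 0 0 0 0" --pt "0 0 0 0 0 0 0"

```text
time_s: 21.65
ee_pos: [0.559, 0.1233, 0.1315]
eef_rot: [3.142, -0.0, 1.525]
force: [-0.2, -0.5, -0.6]
grip_width: 0.0578
grip_force: 40.0
```

jog_arm --pt "0.001 0 0 0 0 0 0" --pt "0 0 0 0 0 0 0"

```text
time_s: 21.85
ee_pos: [0.559, 0.1242, 0.1314]
eef_rot: [-3.142, -0.0, 1.525]
force: [-0.0, -1.1, -0.5]
grip_width: 0.0577
grip_force: 40.0
```

jog_arm --pt "0.001 0 0 0 0 0 0" --pt "0 0 0 0 0 0 0"

```text
time_s: 22.05
ee_pos: [0.5591, 0.1251, 0.1314]
eef_rot: [-3.142, 0.0, 1.525]
force: [0.0, -1.0, -0.7]
grip_width: 0.058
grip_force: 40.0
```

jog_arm --pt "0.001 0 0 0 0 0 0" --pt "0 0 0 0 0 0 0"

```text
time_s: 22.25
ee_pos: [0.5591, 0.1258, 0.1313]
eef_rot: [-3.141, 0.001, 1.525]
force: [0.4, -4.7, -1.2]
grip_width: 0.0582
grip_force: 40.0
```

jog_arm --pt "0.001 0 0 0 0 0 0" --pt "0 0 0 0 0 0 0"

```text
time_s: 22.45
ee_pos: [0.5591, 0.1262, 0.1312]
eef_rot: [-3.141, 0.002, 1.525]
force: [0.6, -8.2, -1.9]
grip_width: 0.058
grip_force: 40.0
```

jog_arm --pt "0.002 0 0 0 0 0 0" --pt "0 0 0 0 0 0 0"

```text
time_s: 22.65
ee_pos: [0.5591, 0.1269, 0.131]
eef_rot: [-3.141, 0.004, 1.524]
force: [-0.5, -18.9, -1.9]
grip_width: 0.0582
grip_force: 40.0
```

jog_arm --pt "-0.003 0 0 0 0 0 0" --pt "0 0 0 0 0 0 0.4" --pt "0 0 0 0 0 0 0.4" --pt "0 0 0 0 0 0 0.4"

```text
time_s: 23.05
ee_pos: [0.5592, 0.1265, 0.1316]
eef_rot: [3.141, -0.0, 1.525]
force: [-0.0, -0.3, -0.6]
grip_width: 0.066
grip_force: 0.0
```

jog_arm --pt "-0.01 0 0 0 0 0 0.4" --pt "-0.015 0 0 0 0 0 0.4" --pt "-0.015 0 0 0 0 0 -0.05" --pt "0 0 0 0 0 0 -0.05" --pt "0 0 0 0 0 0 -0.05"

```text
time_s: 23.55
ee_pos: [0.5574, 0.0855, 0.1316]
eef_rot: [3.141, -0.0, 1.524]
force: [0.2, 0.5, 0.4]
grip_width: 0.046
grip_force: 0.0
```

jog_arm --pt "0.006 0 0 0 0 0 -0.05" --pt "0.006 0 0 0 0 0 -0.05" --pt "0.005 0 0 0 0 0 -0.05" --pt "0 0 0 0 0 0 -0.05"

```text
time_s: 23.95
ee_pos: [0.558, 0.1042, 0.1314]
eef_rot: [-3.141, -0.0, 1.526]
force: [0.7, 0.1, -0.5]
grip_width: 0.0444
grip_force: 0.0
```

jog_arm --pt "0.003 0 0 0 0 0 -0.05" --pt "0.003 0 0 0 0 0 -0.05" --pt "0 0 0 0 0 0 -0.05"

```text
time_s: 24.25
ee_pos: [0.5583, 0.1094, 0.1314]
eef_rot: [-3.142, -0.0, 1.525]
force: [-0.2, 0.4, 0.8]
grip_width: 0.0444
grip_force: 0.0
```

jog_arm --pt "0.002 0 0 0 0 0 -0.05" --pt "0 0 0 0 0 0 -0.05"

```text
time_s: 24.45
ee_pos: [0.5584, 0.1108, 0.1313]
eef_rot: [-3.141, 0.001, 1.525]
force: [-0.1, -3.2, -0.7]
grip_width: 0.0445
grip_force: 1.7
```

jog_arm --pt "0.002 0 0 0 0 0 -0.05" --pt "0 0 0 0 0 0 -0.05"

```text
time_s: 24.65
ee_pos: [0.5584, 0.1114, 0.1312]
eef_rot: [-3.141, 0.003, 1.524]
force: [-1.8, -13.9, 0.2]
grip_width: 0.0449
grip_force: 6.7
```

jog_arm --pt "0.002 0 0 0 0 0 -0.05" --pt "0 0 0 0 0 0 -0.05"

```text
time_s: 24.85
ee_pos: [0.5585, 0.1119, 0.1312]
eef_rot: [-3.141, 0.005, 1.524]
force: [-2.2, -23.3, 0.3]
grip_width: 0.0449
grip_force: 12.1
```

jog_arm --pt "-0.005 0 0 0 0 0 -0.05" --pt "-0.01 0 0 0 0 0 -0.05" --pt "-0.03 0 0 0 0 0 -0.05" --pt "-0.03 0 0 0 0 0 -0.05" --pt "-0.03 0 0 0 0 0 -0.05"

```text
time_s: 25.35
ee_pos: [0.5536, 0.0091, 0.1316]
eef_rot: [3.141, -0.0, 1.525]
force: [0.3, -0.5, 0.6]
grip_width: 0.0447
grip_force: 0.0
```

jog_arm --pt "-0.04 -0.02 -0.01 0 0 0 0" --pt "-0.04 -0.03 -0.01 0 0 0 0" --pt "-0.04 -0.03 -0.01 0 0 0 0" --pt "-0.04 -0.03 -0.01 0 0 0 0" --pt "0 0 0 0 0 0 0"

```text
time_s: 25.85
ee_pos: [0.4363, -0.1457, 0.1723]
eef_rot: [3.139, 0.001, 1.52]
force: [-0.2, -0.2, -0.7]
grip_width: 0.0469
grip_force: 0.0
```

```bash
cat > chk.py <<'E'
from mill import *
n="top";im=ctrl.camera(n)[:,:,::-1].copy();cv2.imwrite("pics/raw_top5.png",im)
o=ctrl.get_obs();print(o['ee_pos'])
x,y,w,h=B[n];c=im[y:y+h,x:x+w].astype(np.float32);sat=(c.max(2)-c.min(2))/(c.max(2)+1);O=np.clip((.24-sat)/.1,0,1)
Wp=revolve(CONE)
def f(v,out=False):
    R,t=frame(v[:3],.15);L=[pose(arb,R,t)]
    for i,q in enumerate(v[3:]): L.append(pose(Wp if i%2 else W,R,t+R@np.array([0,-q,-.0025])))
    m=render(n,L,B[n])[...,0];return m if out else ((m-O)**2).sum()
v=np.array([.5605,.1616,-.0483,.005,.015,.025,.035]);b=f(v);print(b);st=np.array([.002,.002,.01]+[.003]*4)
for it in range(7):
    for i in range(7):
        for s in(st[i],-st[i]):
            while True:
                u=v.copy();u[i]+=s;cc=f(u)
                if cc<b-1e-6:b,v=cc,u
                else:break
    st*=.6
print(b,np.round(v,4))
# profile: mask height per column, observed vs nominal closed stack (x,y,yaw as fitted)
k=np.r_[v[:3],.005,.015,.025,.035]
print(np.round(O.sum(0)[5:40],0).astype(int));print(np.round(f(k,True).sum(0)[5:40],0).astype(int))
E
python3 chk.py
```

```text
[ 0.43758422 -0.14411932  0.17181101]
103.36565
81.86741 [ 0.5605  0.1603 -0.0477  0.0031  0.0176  0.0215  0.0342]
[21 21 21 21 21 21 24 26 27 28 28 28 28 27 26 24 22 22 24 27 28 28 28 28
 25 23 21 22 24 26 27 27 25 19 14]
[22 21 21 21 23 26 29 30 30 30 30 30 30 30 30 28 27 27 29 30 30 30 30 30
 30 27 26 26 28 30 30 30 28 25 18]
```

```bash
python3 -c "
from station import ctrl
print(ctrl.hand_in())"
```

```text
the job is handed in; nothing more can be done
None
```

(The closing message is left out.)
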